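# Eject a clay tile from its spring mould and set it out to dry

## Robot

A 6-joint arm with a two-finger parallel gripper is mounted at the origin on the work surface. World frame = base frame: x ahead of the robot, y to its left, z up, the work surface at z = 0. Lengths are in mm, angles in rad, forces in N, time in s.
With the tool pointing down it reaches from about 300 to 775 mm from the base axis. Payload 14.6 kg.
Tool frame: the origin (TCP) lies at the very end of the fingers, on their centre line; the grasp point (between the pads) lies 19 mm behind it (manip.grip_point_offset is the distance from the TCP to the grasp point, in mm); z points along the fingers, y is the line along which they close (so a half turn about z gives the same grasp; the last joint's range is limited). The gripper opens to 94 mm and grips with 3 to 60 N. Pads are 16 mm wide; open, the fingers measure 119 mm over their backs; the gripper's body (75 mm by 177 mm) begins 78 mm behind the grasp point.
Start: joints at [1.241, 0.3, 1.521, -0, 1.321, -0.067], TCP at [142.88, 531.107, 205.446] pointing down, gripper open.
Joint ranges: [-3.03, 3.03], [-0.79, 2.21], [0.23, 2.52], [-1.04, 4.18], [0, 3.07], [-2.55, 2.55]. Speed limits (rad/s): [2.22, 2.22, 2.57, 3.14, 3.14, 3.14].

## Interface

Orientations are given as [roll, pitch, yaw] about the fixed x, y, z axes, in that order (R = Rz(yaw) Ry(pitch) Rx(roll)).
In Python, from cell import telemetry, eyes, manip gives the robot as it stands.
- The arm moves only by the tool play_rows, never from a script. Its arguments are lists of equal length, an entry for each row: "translation": the shift along the world's x, y, z in m, a list of three; "yaw": the turn about the world's z in rad. A call has 1 to 12 rows; each row is the pose to reach, as a shift and turn from the pose commanded when the call began; what a row does not reach only later rows make up. A row lasts 1/8 s, in which the tool goes at most 62.5 mm and 10.7 degrees, less where a joint would pass 70% of its speed; a pose out of reach is approached as far as the arm can. A call with a gripper value outside its range is refused whole. "hand" is the opening, from 0 (shut) to 1 (fully open), set as the call begins (left out, the last holds). The fingers move at their own pace and stop on an object; "force" is the grip in N (left out, the last holds). Time passes only in rows, so rows that repeat a pose let the fingers close. It gives the time, the measured TCP pose, the force, the opening and the grip force at its end, in the units of the state.
- telemetry.read_state(): the state, without advancing time (a new reading comes with each control period).
- eyes.camera(name): name is "side" or "top"; returns a dict with "pixels" (384x512x3 uint8, red, green, blue), "fx", "fy", "cx", "cy" (pixels), "cam_to_world" (4x4, takes a point from camera to world coordinates). Camera axes: x right, y up, looking along -z (the intrinsics and any distortion apply to the point x, -y, -z); pixel columns grow to the right and rows downward; lengths in mm; the calibration is good to about 2 mm. A picture is of the moment at which its call begins. There is no depth.
- manip.sign_off(): hands the job in; it is judged then, once.
The state is a dict: "clock": time; "joints": joint angles; "qd": joint speeds; "effort": joint torques, N m; "eef_pos": TCP position; "eef_rot": TCP orientation; "wrist_force": force on the tool from outside, world axes, zero at the start; "moment": the same for the moment, N m; "finger_gap": finger opening in mm; "finger_force": force on a finger pad.
Only numpy, scipy, OpenCV 4.12 (cv2) and the standard library are available. Lean on these libraries where they do the work, as an engineer would, in place of code of your own. Each camera call takes 0.05 s, during which the arm holds its last target. There are 200 camera calls.

## Task

Slide the mould's gate fully open, press the spring ejector fully home so the clay tile is pushed right out onto the landing rib, and let the ejector spring back. Then lay the tile flat on the free kiln prop of the ware board, centred and lined up with it like its two neighbours, and leave the mould with its gate fully shut again. Do not drop the tile off the rib or disturb the other tiles and the things on the table.

Things in the scene. Friction and masses are not known exactly. Their poses are not given: they have to be found in the camera images.
- mould: plywood tile mould fixed to the table. Origin on the table under the pocket's centre; its x axis is the ejection direction (x, y below are in its frame, z above the table). Bed 110 mm wide, x -153 to +32 mm, top at z 30. Pocket x -32 to +32, 48 mm wide; aluminium lips (top z 53) over its long edges leave a 36 mm opening; the tile under them cannot be lifted out
- landing (a point): on the top (z 30 mm) of the landing rib in front of the gate, at x +75, y 0 in the mould's frame, about where the ejected tile's centre comes to lie. The rib is 24 mm wide, x +32 to +130, with a low stop (top z 39) at its end; the tile overhangs it 11 mm each side, with 30 mm free down to the table. The gate's track (x +32 to +44, top z 30) runs out to y +95
- tile: 60 x 46 x 14 mm terracotta tile with a round boss on top, 75 g or so, held in the mould's pocket by a side spring shoe (about 4 N to push out). Origin at the centre of its underside, x along its 60 mm length, z up. In the pocket its underside is at z 30 mm
- ejector (a joint): ejector slide, 0 at rest to 0.078 m fully pressed in the mould's +x direction; a spring brings it back to 0 when let go. About 2 N to start, 6 N at the end, plus some 4 N while the tile is held. At full press the tile's tail is about 44 mm in front of the pocket's centre, clear of the gate, and the tile stays there
- ejector_handle (a point): middle of the top edge of the ejector's upright wooden paddle, at z 91 mm. The paddle is 12 mm thick along x, 40 mm wide along y and reaches down to z 57 mm, on a 14 mm wide steel stem; at rest it stands at x -105 mm; it moves with the ejector and passes above the lips. Axes as the mould's. It is pushed on its -x face
- gate (a joint): sliding steel gate across the pocket's front (at x +38 mm, 8 mm thick, 56 mm wide, top at z 50 mm): 0 fully shut, 0.058 m fully open, growing in the mould's +y direction; stays where it is left, friction about 1.5 N
- gate_knob (a point): centre of the top, at z 79 mm, of the gate's upright round wooden knob, 16 mm in diameter and 29 mm high (z 50 to 79); it moves with the gate. At gate 0 it is at x +38, y +20 mm in the mould's frame. Axes as the mould's
- ware_board: wooden ware board 270 x 90 x 12 mm fixed to the table, three kiln props in a row along its x axis at 90 mm pitch. Origin at the centre of its underside
- prop_top (a point): centre of the top face of the free kiln prop, the one without a tile: a fixed white block 56 (x) x 32 (y) x 26 mm on the ware board, its top at z 38 mm. x axis along the prop and the board; the tile's 60 mm length goes along it and the tile then overhangs by 7 mm on each long side
- tile_a: 60 x 46 x 14 mm terracotta tile with a round boss on top, already on one of the two other props; leave it. Origin at the centre of its underside
- tile_b: 60 x 46 x 14 mm terracotta tile with a round boss on top, already on the other prop; leave it. Origin at the centre of its underside
- clay_knife: clay spatula, 170 mm long, lying flat between mould and ware board; leave it
- glaze_jar: jar, 68 mm wide, 85 mm high; leave it
- clay_bowl: terracotta bowl, 110 mm wide, 45 mm high; leave it
- roller: wooden roller, 190 mm long, 38 mm thick, lying on the table; leave it
- stamp: turned wooden stamp, 36 mm wide, 52 mm high; leave it
- water_cup: white cup, 70 mm wide, 75 mm high; leave it
- brush: brush, 180 mm long, lying flat; leave it
Not all that is in view belongs to the job. Leave any green look-alike of the tile alone.

How it is judged (in metres and radians):
On the way, in this order (a step that is already met when the one before it is completed fails the run):
1. the gate is fully open, the tile still in the mould (value of joint gate above 0.052 m and x of tile in the frame of mould below 0.02 m), for 0.1 s.
2. the ejector is pressed fully home and the tile is pushed out onto the landing rib (value of joint ejector above 0.072 m and x of tile in the frame of mould above 0.064 m and z of tile in the frame of mould above 0.027 m), for 0.1 s.
3. the ejector has sprung back and the tile still lies on the landing rib (value of joint ejector below 0.006 m and x of tile in the frame of mould above 0.064 m and horizontal distance between tile and mould below 0.12 m and z of tile in the frame of mould between 0.027 and 0.034 m), for 0.1 s.
4. the tile lies on the free prop, let go (horizontal distance between tile and prop_top below 0.012 m and z of tile in the frame of prop_top below 0.004 m and angle between tile's own z axis and vertical below 0.08 rad and contact force between the fingers and tile below 0.05 N), for 0.2 s.
At the end, for the whole second after the job is handed in: The tile lies flat and at rest on the free prop, its centre within 12 mm of the prop's and its length within 0.2 rad of the prop's; the gate is shut to within 6 mm and the ejector is back to within 6 mm of rest (horizontal distance between tile and prop_top below 0.012 m and z of tile in the frame of prop_top between -0.003 and 0.004 m and angle between the x axis of tile and the x axis of prop_top, either way round below 0.2 rad and angle between tile's own z axis and vertical below 0.08 rad and linear speed of tile below 0.02 m/s and value of joint each of gate, ejector below 0.006 m); the robot touches nothing.
It fails at once if the tile falls below the rib and the props (height (world z) of tile below 0.02 m).
It fails at once if a neighbouring tile is moved more than 10 mm (distance of any of tile_a, tile_b from where it was at the start of the episode above 0.01 m).
It fails at once if a bystander is moved more than 30 mm (distance of any of clay_knife, glaze_jar, clay_bowl, roller, stamp, water_cup, brush from where it was at the start of the episode above 0.03 m).
It also fails if it takes over 64 s, if anything falls off the work surface, if the arm or the gripper's body presses on something with over 40 N, if the wrist force passes 120 N, or if a joint passes its speed limit or range.

## Working session

There is one attempt and no reset: what is moved stays moved. The work goes in short steps, Python scripts to look and compute and a tool call to move; the robot and the scene stay as the last step left them, time stands still between calls to the robot, and variables do not carry over. Pictures are saved under pics/ and viewed, at most 11 in all, crops included, and the job is handed in when it is done.

Besides the shell and the picture viewer there is one more tool, called after "Call:" as name(argument=value, ...), one argument or row to a line, values as JSON. play_rows: Moves the arm, as the interface text tells. Its arguments: {"type":"object","properties":{"translation":{"type":"array","items":{"type":"array","items":{"type":"number"}}},"yaw":{"type":"array","items":{"type":"number"}},"hand":{"type":"number"},"force":{"type":"number"}},"required":["translation","yaw"]}

```bash
mkdir -p pics; ls; cat > h.py <<'E'
import numpy as np, cv2
from cell import telemetry, eyes, manip
def snap(n,f):
    c=eyes.camera(n); np.savez(f'pics/{f}.npz',**{k:np.array(v) for k,v in c.items()})
    cv2.imwrite(f'pics/{f}.png',cv2.cvtColor(np.array(c['pixels']),cv2.COLOR_RGB2BGR)); return c
def load(f): return dict(np.load(f'pics/{f}.npz'))
def onplane(c,u,v,z):
    M=np.array(c['cam_to_world']); d=M[:3,:3]@np.array([(u-c['cx'])/c['fx'],-(v-c['cy'])/c['fy'],-1]); o=M[:3,3]
    return o+d*(z-o[2])/d[2]
def proj(c,p):
    M=np.array(c['cam_to_world']); q=M[:3,:3].T@(np.array(p)-M[:3,3]); return c['cx']+c['fx']*q[0]/-q[2], c['cy']-c['fy']*q[1]/-q[2]
E
python3 - <<'E'
from h import *
for n in('top','side'):
    c=snap(n,n+'0'); print({k:v for k,v in c.items() if k!='pixels'})
    cv2.imwrite(f'pics/{n}0b.png',cv2.resize(cv2.imread(f'pics/{n}0.png'),(800,600),interpolation=cv2.INTER_CUBIC))
print(telemetry.read_state())
E
```

```text
pics
{'fx': 385.0380887738163, 'fy': 385.0380887738163, 'cx': 254.85078144833162, 'cy': 192.80244393201988, 'cam_to_world': array([[ 6.78519204e-02,  9.75893481e-01, -2.07431991e-01,
         3.56379538e+02],
       [-9.97694456e-01,  6.66556275e-02, -1.27593261e-02,
         1.23681905e+01],
       [ 1.37476638e-03,  2.07819492e-01,  9.78166228e-01,
         1.19797628e+03],
       [ 0.00000000e+00,  0.00000000e+00,  0.00000000e+00,
         1.00000000e+00]])}
{'fx': 486.8099584860337, 'fy': 486.8099584860337, 'cx': 258.72492887049907, 'cy': 189.7049624103124, 'cam_to_world': array([[ 9.07195299e-01,  2.76374717e-01, -3.17196634e-01,
         9.83469215e+01],
       [-4.20534428e-01,  5.73947040e-01, -7.02663213e-01,
        -9.78480868e+02],
       [-1.21442774e-02,  7.70844868e-01,  6.36907140e-01,
         1.02893674e+03],
       [ 0.00000000e+00,  0.00000000e+00,  0.00000000e+00,
         1.00000000e+00]])}
{'clock': 0.1, 'joints': array([ 1.24143091e+00,  3.00408374e-01,  1.52148730e+00, -5.33502673e-05,
        1.32068589e+00, -6.66116058e-02]), 'qd': array([ 4.96799439e-04,  5.20973204e-05, -2.45980339e-03, -1.29418096e-03,
       -4.63475210e-04,  1.15179539e-03]), 'effort': array([ 3.76363823e-03, -5.32637179e+01, -3.53291559e+01,  7.10628228e-02,
        2.34658172e-02, -5.48757200e-06]), 'eef_pos': array([142.80872881, 530.90855408, 204.96040297]), 'eef_rot': array([-3.14060249e+00, -1.42621386e-05,  2.87885207e+00]), 'wrist_force': array([-0.30648624, -0.18779272,  0.63560786]), 'moment': array([-0.00823499,  0.02680607,  0.03543059]), 'finger_force': 0.0, 'finger_gap': 94.17524903069524}
```

View pics/top0b.png

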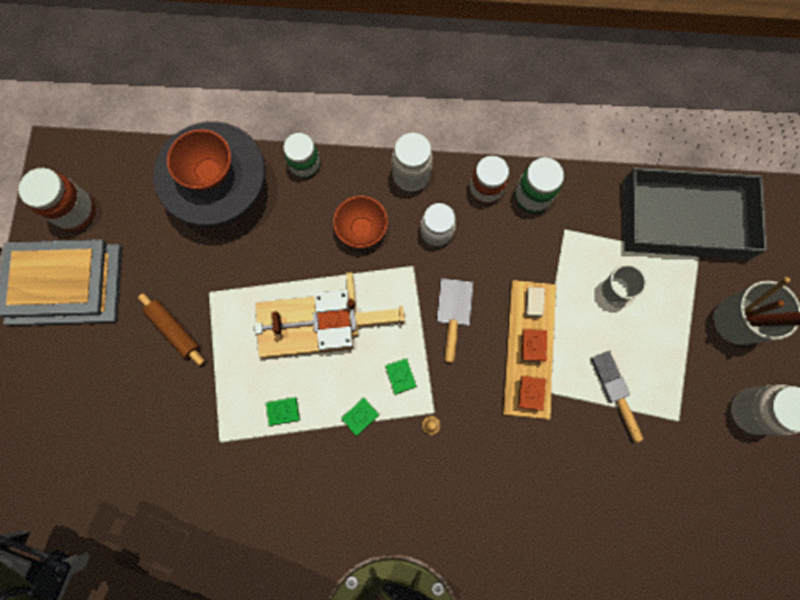

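View pics/side0b.png

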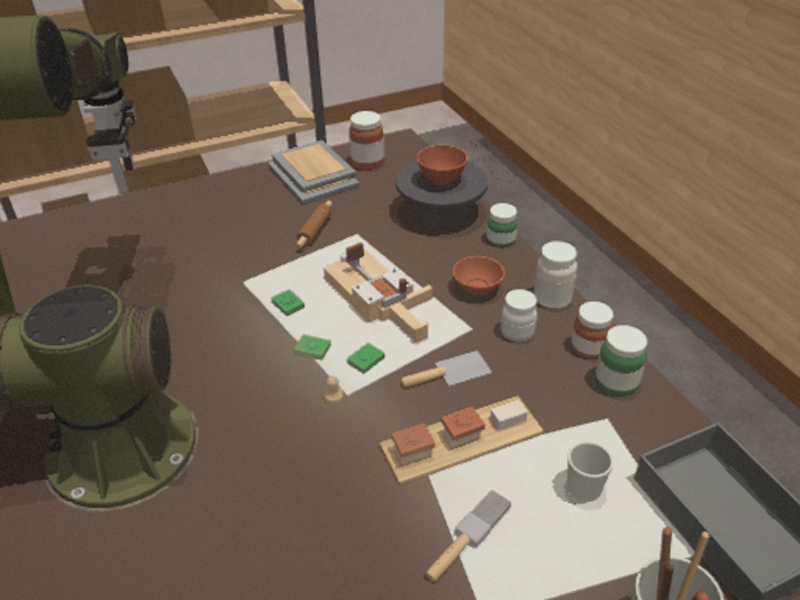

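Top view (800x600 scale): the mould is at about (330,320) and ejects towards image right. The paddle is near (277,322), the gate knob near (351,303) and the rib runs to (403,316). The board is at (530,350), with the free white prop at (536,301) and red tiles at (535,345) and (533,393).

Tile candidates are the red one in the pocket at (335,320), the two red ones on props, and three green ones at (283,411), (360,415) and (400,376). The pocket tile is the one meant, because it is terracotta and sits under the lips. I'll check this in an enlarged crop.

```bash
python3 - <<'E'
from h import *
t=cv2.imread('pics/top0.png'); s=cv2.imread('pics/side0.png')
a=cv2.resize(t[170:235,155:265],None,fx=7,fy=7,interpolation=cv2.INTER_CUBIC)  # 770x455
cv2.imwrite('pics/cropt.png',a)
b=cv2.resize(s[150:220,200:285],None,fx=8,fy=8,interpolation=cv2.INTER_CUBIC)
cv2.imwrite('pics/crops.png',b)
c=load('top0')
hsv=cv2.cvtColor(t,cv2.COLOR_BGR2HSV)
# white prop & red tiles on board region
roi=np.zeros(t.shape[:2],np.uint8); roi[175:275,320:358]=255
for nm,m,z in(('white',(hsv[...,1]<70)&(hsv[...,2]>150),38),('red',((hsv[...,0]<9)|(hsv[...,0]>172))&(hsv[...,1]>120)&(hsv[...,2]>70),52)):
    m=(m.astype(np.uint8)*255)&roi
    for k in cv2.findContours(m,0,1)[0]:
        if cv2.contourArea(k)<30: continue
        w=np.array([onplane(c,u,v,z)[:2] for u,v in k[:,0]],np.float32); print(nm,cv2.minAreaRect(w),cv2.boundingRect(k))
E
```

```text
white ((621.9761962890625, -240.39987182617188), (54.39518356323242, 30.674917221069336), 1.042352318763733) (337, 184, 11, 18)
white ((561.5988159179688, -281.26873779296875), (237.71913146972656, 12.042424201965332), 0.7337448596954346) (353, 175, 5, 78)
red ((428.298828125, -234.10787963867188), (31.977401733398438, 45.36274719238281), 3.8932578563690186) (332, 250, 16, 12)
red ((447.39312744140625, -234.87144470214844), (43.44402313232422, 41.72679901123047), 84.4092788696289) (333, 241, 16, 15)
red ((531.8161010742188, -239.01052856445312), (57.25616455078125, 42.1230354309082), 0.9806132316589355) (335, 211, 15, 20)
```

View pics/cropt.png

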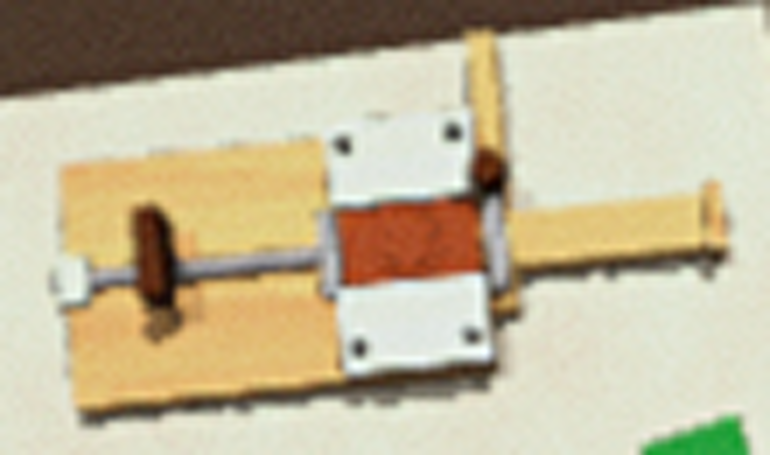

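View pics/crops.png

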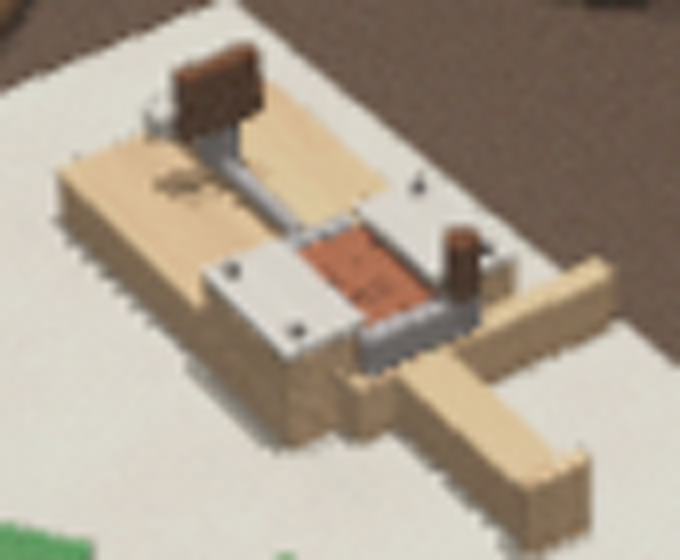

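The crops confirm it: the red tile with its boss lies between the lips in the pocket (top crop ~(410,240)), behind the steel gate. The knob top is at (487,158) and the paddle at (153,250). The ejector's white back-stop is at (70,280). Next I'll fit the mould pose from these corners.

```bash
python3 - <<'E'
from h import *
from scipy.optimize import least_squares
ct,cs=load('top0'),load('side0')
T=lambda x,y:((x+.5)/7-.5+155,(y+.5)/7-.5+170)
S=lambda x,y:((x+.5)/8-.5+200,(y+.5)/8-.5+150)
# mould xyz, pixel
top=[((-153,55,30),T(60,165)),((-153,-55,30),T(78,406)),((32,55,53),T(470,112)),((32,-55,53),T(492,362)),((130,12,39),T(717,184))]
side=[((-153,-55,30),S(60,175)),((32,-55,53),S(290,355)),((32,55,53),S(518,262)),((38,20,79),S(462,233)),((130,12,39),S(588,458)),((130,-12,39),S(525,487))]
def W(p,x):
    c,s=np.cos(p[2]),np.sin(p[2]); return (p[0]+c*x[0]-s*x[1],p[1]+s*x[0]+c*x[1],x[2])
def fit(obs):
    f=lambda p:np.concatenate([np.array(proj(c,W(p,x)))-u for c,o in obs for x,u in o])
    r=least_squares(f,[590,100,-1.5],x_scale=[10,10,.1]); return r.x,r.fun.reshape(-1,2).round(1)
for o in([(ct,top)],[(cs,side)],[(ct,top),(cs,side)]):
    p,r=fit(o); print(p.round(3)); print(r.tolist())
for n,x in(('knob',(38,20,79)),('paddleL',(-105,20,91)),('paddleR',(-105,-20,91)),('land',(75,0,30))):
    u=proj(ct,W(p,x)); v=proj(cs,W(p,x))
    print(n,np.round(W(p,x),1),'crop',np.round([(u[0]-155)*7,(u[1]-170)*7,(v[0]-200)*8,(v[1]-150)*8]))
# prop in side view
img=cv2.cvtColor(cs['pixels'],cv2.COLOR_RGB2HSV)
cv2.imwrite('pics/crops2.png',cv2.resize(cv2.imread('pics/side0.png')[245:310,235:360],None,fx=6,fy=6,interpolation=cv2.INTER_CUBIC))
E
```

```text
[556.529 150.101  -1.398]
[[0.3, -0.2], [-0.3, 0.5], [0.6, -0.4], [0.7, -0.5], [-1.3, 0.7]]
[559.889 148.322  -1.398]
[[-0.2, -0.4], [0.4, 0.6], [0.7, -0.6], [-0.3, 1.5], [-1.0, -0.2], [0.5, -0.8]]
[558.307 149.27   -1.394]
[[0.6, -0.6], [0.2, 0.2], [0.8, -1.0], [1.1, -1.2], [-1.0, -0.1], [-0.8, -0.3], [-0.2, 0.6], [0.1, -0.7], [-0.9, 1.5], [-1.5, -0.4], [0.1, -0.9]]
knob [584.7 115.4  79. ] crop [490. 166. 451. 241.]
paddleL [559.5 256.2  91. ] crop [147. 197. 254.  44.]
paddleR [520.1 249.1  91. ] crop [154. 291. 171.  78.]
land [571.5  75.4  30. ] crop [586. 224. 465. 405.]
```

View pics/crops2.png

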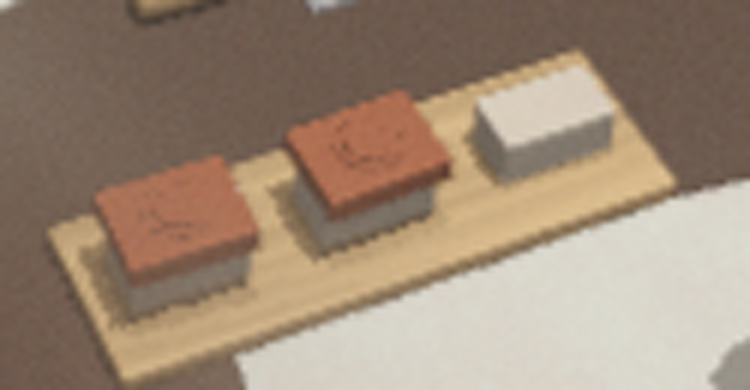

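Side crop: the prop's top corners are at (475,98), (580,65), (613,112) and (512,150). The board's corners are at (577,50), (678,185), (50,232), and its neighbours carry tiles.

```bash
python3 - <<'E'
from h import *
ct,cs=load('top0'),load('side0')
S=lambda x,y:((x+.5)/6-.5+235,(y+.5)/6-.5+245)
w=np.array([onplane(cs,*S(*q),38)[:2] for q in((475,98),(580,65),(613,112),(512,150))]); print(w.round(1),w.mean(0).round(1),np.linalg.norm(np.diff(w,axis=0),axis=1).round())
for e in((0,1),(3,2)): d=w[e[1]]-w[e[0]]; print(np.arctan2(d[1],d[0]))
w=[onplane(cs,*S(*q),12)[:2] for q in((577,50),(50,232),(678,185))]; d=w[0]-w[1]; print(np.round(w,1),np.linalg.norm(d),np.arctan2(d[1],d[0]))
for a in(((290,135),(403,92),(450,165),(333,212)),((97,195),(222,155),(258,235),(133,275))):
  w=np.array([onplane(cs,*S(*q),52)[:2] for q in a]); print(w.mean(0).round(1),np.linalg.norm(np.diff(w,axis=0),axis=1).round(), np.arctan2(*(w[1]-w[0])[::-1]))
# top: board outline
t=cv2.cvtColor(ct['pixels'],cv2.COLOR_RGB2HSV); m=((t[...,0]>9)&(t[...,0]<28)&(t[...,1]>90)&(t[...,2]>120)).astype(np.uint8); m[:, :318]=0; m[:,360:]=0
m=cv2.morphologyEx(m,cv2.MORPH_CLOSE,np.ones((15,15)))
k=max(cv2.findContours(m,0,1)[0],key=cv2.contourArea)
print(cv2.minAreaRect(np.array([onplane(ct,u,v,12)[:2] for u,v in k[:,0]],np.float32)))
E
```

```text
[[ 598.8 -224.9]
 [ 652.1 -228. ]
 [ 650.5 -258.8]
 [ 598.2 -258.7]] [ 624.9 -242.6] [53. 31. 52.]
-0.058605050742661556
-0.002386928595314362
[[ 670.3 -199.5]
 [ 402.4 -193. ]
 [ 668.1 -289.6]] 267.9551377175801 -0.02418098631585284
[ 534.8 -242.2] [57. 46. 58.] 0.014463831980146287
[ 443.7 -238.6] [59. 47. 57.] -0.049713190754242284
((532.37060546875, -239.50143432617188), (91.10436248779297, 271.4306640625), 88.26664733886719)
```

Call:
play_rows(
  translation=[
    [0.06,-0.05,0],
    [0.12,-0.1,0],
    [0.18,-0.15,0],
    [0.24,-0.2,0],
    [0.3,-0.25,0],
    [0.36,-0.32,0],
    [0.4,-0.37,-0.02],
    [0.44,-0.41,-0.06],
    [0.442,-0.415,-0.09],
    [0.442,-0.415,-0.1],
    [0.442,-0.415,-0.1],
  ],
  yaw=[-0.15,-0.3,-0.45,-0.6,-0.75,-0.9,-1.05,-1.131,-1.131,-1.131,-1.131],
  hand=0.45,
  force=8,
)

```text
clock: 1.48
eef_pos: [584.8, 113.5, 102.0]
eef_rot: [-3.137, -0.0, 1.745]
wrist_force: [0.2, 0.7, -1.0]
finger_gap: 42.0
finger_force: 0.0
```

The prop centre is about (623.5, -241.5) with the board axis at about -0.03 rad, and both views agree on its size. Before descending I'll check the hand against the knob.

```bash
python3 - <<'E'
from h import *
c=snap('side','s1'); snap('top','t1')
a=cv2.imread('pics/s1.png')[130:220,190:300]; b=cv2.imread('pics/t1.png')[160:240,150:270]
a=cv2.resize(a,(440,360),interpolation=2); b=cv2.resize(b,(360,240),interpolation=2)
o=np.zeros((360,800,3),np.uint8); o[:,:440]=a; o[:240,440:]=b; cv2.imwrite('pics/c1.png',o)
e=telemetry.read_state()['eef_pos']; print(e,(np.array(proj(c,e))-[190,130])*4)
E
```

```text
[584.68585825 115.68732602 104.62459868] [264.97429671 174.54060539]
```

View pics/c1.png

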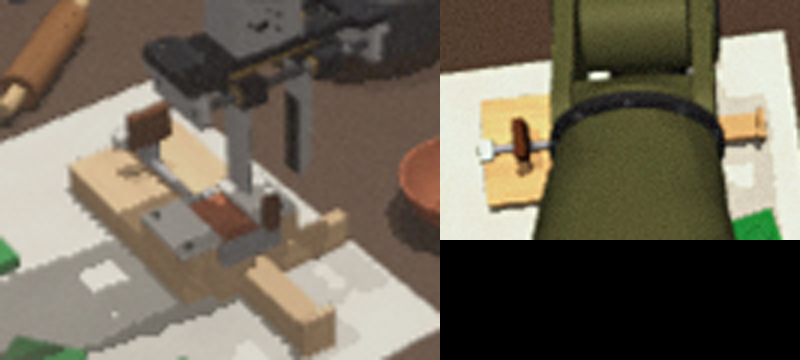

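The fingers straddle the knob: in the left panel the TCP projects to (265,174) and the knob top is at (270,195). The knob looks about 2 mm further in +x. I'll descend and grip it.

Call:
play_rows(
  translation=[
    [0.002,0,-0.02],
    [0.002,0,-0.04],
    [0.002,0,-0.047],
    [0.002,0,-0.047],
  ],
  yaw=[0,0,0,0],
)

```text
clock: 2.08
eef_pos: [586.6, 116.7, 58.4]
eef_rot: [-3.141, -0.0, 1.749]
wrist_force: [-0.4, 0.4, -0.4]
finger_gap: 42.1
finger_force: 0.0
```

Call:
play_rows(
  translation=[
    [0,0,0],
    [0,0,0],
    [0,0,0],
    [0,0,0],
    [0,0,0],
  ],
  yaw=[0,0,0,0,0],
  hand=0.0,
  force=8,
)

```text
clock: 2.7
eef_pos: [587.2, 116.1, 58.8]
eef_rot: [3.141, 0.0, 1.748]
wrist_force: [0.3, 0.2, 2.9]
finger_gap: 15.9
finger_force: 8.0
```

Knob gripped (gap 15.9 mm). Now 58 mm along mould +y, which is (0.057, 0.010) in world.

Call:
play_rows(
  translation=[
    [0.01,0.002,0],
    [0.02,0.0035,0],
    [0.03,0.005,0],
    [0.04,0.007,0],
    [0.049,0.0085,0],
    [0.054,0.0095,0],
    [0.057,0.01,0],
    [0.057,0.01,0],
    [0.057,0.01,0],
  ],
  yaw=[0,0,0,0,0,0,0,0,0],
)

```text
clock: 3.82
eef_pos: [642.5, 125.9, 58.2]
eef_rot: [-3.136, -0.0, 1.748]
wrist_force: [-15.7, -3.2, 11.3]
finger_gap: 16.6
finger_force: 8.0
```

The gate is against its open stop. Release, rise and go behind the paddle.

Call:
play_rows(
  translation=[
    [0,0,0],
    [0,0,0],
    [0,0,0.03],
    [0,0,0.07],
    [-0.025,0.04,0.07],
    [-0.055,0.08,0.07],
    [-0.085,0.12,0.07],
    [-0.108,0.153,0.07],
    [-0.108,0.153,0.07],
  ],
  yaw=[0,0,0,0,0,0,0,0,0],
  hand=0.35,
)

```text
clock: 4.95
eef_pos: [534.7, 281.2, 128.4]
eef_rot: [-3.142, -0.0, 1.751]
wrist_force: [0.3, -0.3, 0.5]
finger_gap: 32.9
finger_force: 0.0
```

Call:
play_rows(
  translation=[
    [0,0,0],
    [0,0,0],
    [0,0,-0.01],
  ],
  yaw=[0,0,0],
  hand=0.0,
)

```text
clock: 5.32
eef_pos: [536.7, 278.6, 118.5]
eef_rot: [3.14, -0.0, 1.747]
wrist_force: [-0.9, 0.8, -0.6]
finger_gap: 6.2
finger_force: 0.0
```

```bash
python3 - <<'E'
from h import *
c=snap('side','s2'); t=snap('top','t2')
a=cv2.imread('pics/s2.png')[110:220,190:300]; b=cv2.imread('pics/t2.png')[150:240,140:270]
a=cv2.resize(a,(440,440),interpolation=2); b=cv2.resize(b,(360,250),interpolation=2)
o=np.zeros((440,800,3),np.uint8); o[:,:440]=a; o[:250,440:]=b; cv2.imwrite('pics/c2.png',o)
e=telemetry.read_state()['eef_pos']; print(e,(np.array(proj(c,e))-[190,110])*4)
E
```

```text
[535.602935   278.37527029 116.85562494] [128.13799121 149.77112322]
```

View pics/c2.png

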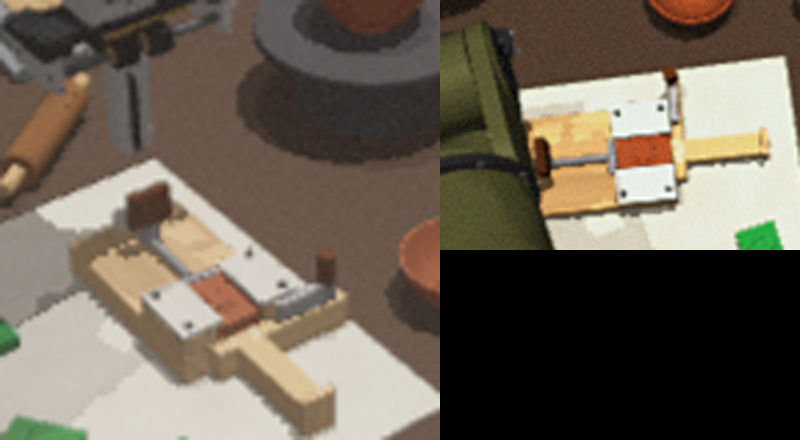

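The gate is fully open and the closed fingers (128,150) are behind the paddle (150,205). Next I'll descend and push slowly along mould +x, (0.176, -0.984).

Call:
play_rows(
  translation=[
    [0,0,-0.025],
    [0,0,-0.05],
    [0,0,-0.05],
    [0.0018,-0.01,-0.05],
    [0.0032,-0.018,-0.05],
    [0.0032,-0.018,-0.05],
  ],
  yaw=[0,0,0,0,0,0],
)

```text
clock: 6.18
eef_pos: [539.6, 260.7, 69.4]
eef_rot: [3.14, -0.001, 1.747]
wrist_force: [-0.3, 3.0, -0.1]
finger_gap: 0.2
finger_force: 1.2
```

Call:
play_rows(
  translation=[
    [0.001,-0.006,0],
    [0.002,-0.012,0],
    [0.003,-0.018,0],
    [0.0042,-0.024,0],
    [0.0053,-0.03,0],
    [0.0063,-0.036,0],
    [0.0074,-0.042,0],
    [0.0084,-0.048,0],
    [0.0095,-0.054,0],
    [0.0106,-0.06,0],
    [0.0113,-0.064,0],
    [0.0113,-0.064,0],
  ],
  yaw=[0,0,0,0,0,0,0,0,0,0,0,0],
)

```text
clock: 7.68
eef_pos: [550.6, 197.3, 69.3]
eef_rot: [3.14, -0.001, 1.748]
wrist_force: [-2.3, 5.3, 1.4]
finger_gap: 0.3
finger_force: 2.8
```

Call:
play_rows(
  translation=[
    [0.0007,-0.004,0],
    [0.0012,-0.007,0],
    [0.0016,-0.009,0],
    [0.0018,-0.0105,0],
    [0.0018,-0.0105,0],
    [0.0018,-0.0105,0],
  ],
  yaw=[0,0,0,0,0,0],
)

```text
clock: 8.43
eef_pos: [551.3, 193.4, 69.6]
eef_rot: [3.139, -0.01, 1.75]
wrist_force: [-8.5, 51.0, -0.6]
finger_gap: 0.3
finger_force: 25.6
```

The ejector is at its hard stop (51 N). Now back off, letting the paddle follow, and look.

Call:
play_rows(
  translation=[
    [-0.001,0.007,0],
    [-0.003,0.017,0],
    [-0.005,0.029,0],
    [-0.0072,0.041,0],
    [-0.0093,0.053,0],
    [-0.0114,0.065,0],
    [-0.0136,0.077,0],
    [-0.0157,0.089,0],
    [-0.0176,0.1,0],
    [-0.0176,0.1,0.03],
    [-0.0176,0.1,0.06],
  ],
  yaw=[0,0,0,0,0,0,0,0,0,0,0],
)

```text
clock: 9.8
eef_pos: [534.3, 286.8, 128.8]
eef_rot: [-3.14, 0.001, 1.748]
wrist_force: [0.9, -0.9, -0.0]
finger_gap: 0.5
finger_force: 0.0
```

```bash
python3 - <<'E'
from h import *
c=snap('side','s3'); t=snap('top','t3')
a=cv2.imread('pics/s3.png')[110:220,190:300]; b=cv2.imread('pics/t3.png')[150:240,140:270]
a=cv2.resize(a,(440,440),interpolation=2); b=cv2.resize(b,(360,250),interpolation=2)
o=np.zeros((440,800,3),np.uint8); o[:,:440]=a; o[:250,440:]=b; cv2.imwrite('pics/c3.png',o)
print(telemetry.read_state()['eef_pos'])
for cc,z,r in((c,44,(150,215,230,290)),(t,44,(180,225,215,270))):
    h=cv2.cvtColor(cc['pixels'],cv2.COLOR_RGB2HSV); m=(((h[...,0]<11)|(h[...,0]>172))&(h[...,1]>110)&(h[...,2]>90)).astype(np.uint8)
    q=np.zeros_like(m); q[r[0]:r[1],r[2]:r[3]]=m[r[0]:r[1],r[2]:r[3]]
    for k in cv2.findContours(q,0,1)[0]:
        if cv2.contourArea(k)>60: print(cv2.boundingRect(k),cv2.minAreaRect(np.array([onplane(cc,u,v,z)[:2] for u,v in k[:,0]],np.float32)))
E
```

```text
[535.6822386  287.36187488 131.57817941]
(248, 190, 21, 18) ((570.2684326171875, 71.06402587890625), (46.916683197021484, 67.95018768310547), 8.536602020263672)
(229, 195, 20, 16) ((567.3253173828125, 76.21250915527344), (45.756595611572266, 58.02578353881836), 9.214362144470215)
```

View pics/c3.png

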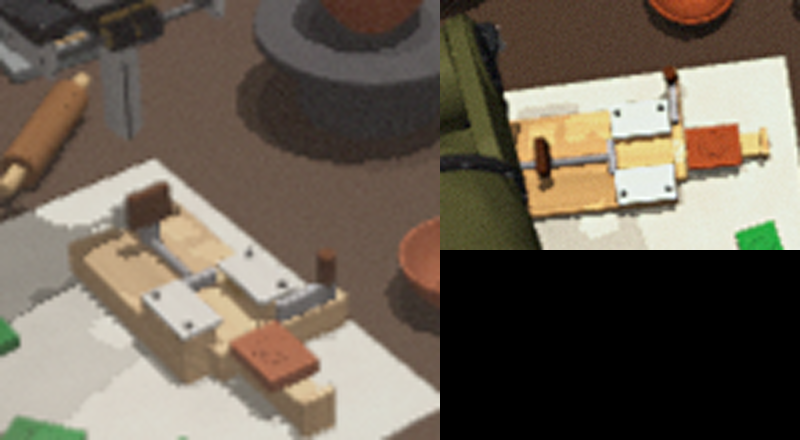

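The tile lies on the rib at about (570, 75) and is aligned with the mould (left panel ~(275,355)). The paddle is back at (150,205). Now to fetch the tile.

Call:
play_rows(
  translation=[
    [0.005,-0.03,0],
    [0.013,-0.08,0],
    [0.022,-0.13,0],
    [0.03,-0.18,0],
    [0.035,-0.211,0],
    [0.035,-0.211,-0.03],
    [0.035,-0.211,-0.05],
    [0.035,-0.211,-0.05],
  ],
  yaw=[0,0,0,0,0,0,0,0],
  hand=0.75,
)

```text
clock: 10.9
eef_pos: [568.5, 75.5, 76.4]
eef_rot: [-3.138, -0.0, 1.748]
wrist_force: [0.4, -0.4, -0.2]
finger_gap: 70.1
finger_force: 0.0
```

Call:
play_rows(
  translation=[
    [0,0,-0.025],
    [0,0,-0.048],
    [0,0,-0.058],
    [0,0,-0.058],
  ],
  yaw=[0,0,0,0],
)

```text
clock: 11.4
eef_pos: [569.6, 75.7, 20.6]
eef_rot: [-3.141, 0.0, 1.748]
wrist_force: [-0.2, -0.1, 1.1]
finger_gap: 70.2
finger_force: 0.0
```

Call:
play_rows(
  translation=[
    [0,0,0],
    [0,0,0],
    [0,0,0],
    [0,0,0],
    [0,0,0],
    [0,0,0],
  ],
  yaw=[0,0,0,0,0,0],
  hand=0.0,
  force=15,
)

```text
clock: 12.15
eef_pos: [569.9, 75.6, 21.0]
eef_rot: [3.141, 0.0, 1.748]
wrist_force: [-1.8, 0.8, 5.6]
finger_gap: 46.0
finger_force: 15.0
```

Tile gripped (46.0 mm). Lift it and carry it above the prop.

Call:
play_rows(
  translation=[
    [0,0,0.02],
    [0,0,0.06],
    [0,-0.02,0.09],
    [0.007,-0.05,0.09],
    [0.013,-0.085,0.09],
    [0.02,-0.12,0.09],
    [0.026,-0.155,0.09],
    [0.032,-0.19,0.09],
    [0.038,-0.225,0.09],
    [0.043,-0.26,0.09],
    [0.049,-0.295,0.09],
    [0.054,-0.317,0.09],
  ],
  yaw=[0,0,-0.17,-0.34,-0.51,-0.68,-0.85,-1.02,-1.2,-1.37,-1.54,-1.7],
)

```text
clock: 13.65
eef_pos: [623.4, -243.0, 110.0]
eef_rot: [-3.141, 0.001, 0.041]
wrist_force: [-0.5, -0.8, -0.5]
finger_gap: 46.0
finger_force: 15.0
```

Call:
play_rows(
  translation=[
    [0,0,-0.01],
    [0,0,-0.03],
    [0,0,-0.04],
    [0,0,-0.04],
  ],
  yaw=[-0.078,-0.078,-0.078,-0.078],
)

```text
clock: 14.15
eef_pos: [623.2, -240.9, 69.3]
eef_rot: [-3.141, 0.002, -0.029]
wrist_force: [0.6, 0.0, -0.4]
finger_gap: 45.7
finger_force: 15.0
```

```bash
python3 - <<'E'
from h import *
c=snap('side','s4'); t=snap('top','t4')
a=cv2.imread('pics/s4.png')[215:315,225:355]; a=cv2.resize(a,None,fx=6,fy=6,interpolation=2); cv2.imwrite('pics/c4.png',a)
e=telemetry.read_state(); print(e['eef_pos'],e['eef_rot'],e['finger_gap'])
p=e['eef_pos'];print((np.array(proj(c,(p[0],p[1],p[2]+23.6)))-[225,215])*6)
E
```

```text
[ 623.81156163 -241.27040704   70.81347414] [ 3.14142674e+00 -4.45902256e-04 -2.92937832e-02] 45.9765789036109
[608.62511603 195.17435246]
```

View pics/c4.png

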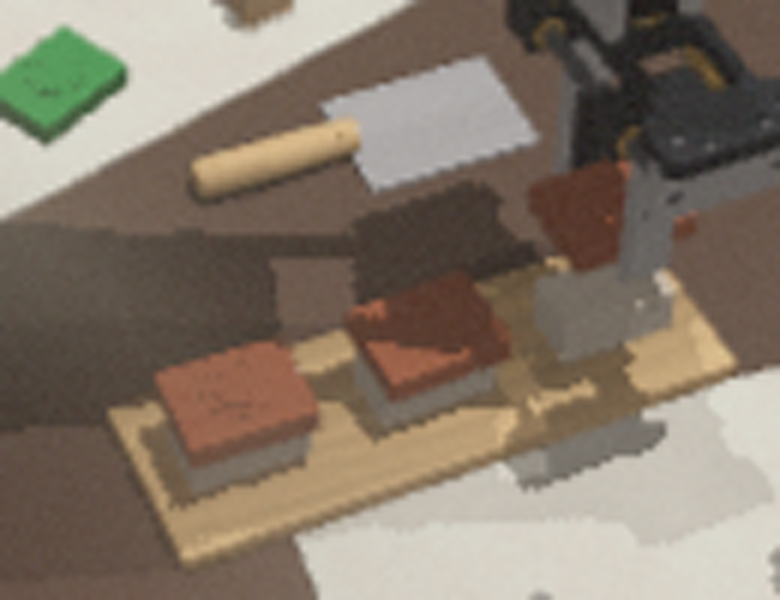

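The held tile's centre (~(610,200)) is where it should be (609,195), directly above the prop and parallel to the board. Lower it.

Call:
play_rows(
  translation=[
    [0,0,-0.015],
    [0,0,-0.03],
    [0,0,-0.036],
    [0,0,-0.039],
    [0,0,-0.041],
    [0,0,-0.042],
    [0,0,-0.042],
  ],
  yaw=[0,0,0,0,0,0,0],
)

```text
clock: 15.12
eef_pos: [623.8, -241.5, 29.0]
eef_rot: [3.141, -0.001, -0.03]
wrist_force: [-1.8, 1.7, 2.7]
finger_gap: 45.7
finger_force: 15.0
```

Call:
play_rows(
  translation=[
    [0,0,-0.0005],
    [0,0,-0.0005],
    [0,0,-0.0005],
  ],
  yaw=[0,0,0],
)

```text
clock: 15.5
eef_pos: [623.8, -241.5, 29.0]
eef_rot: [3.141, -0.001, -0.03]
wrist_force: [-4.7, 2.0, 8.4]
finger_gap: 45.9
finger_force: 15.0
```

Call:
play_rows(
  translation=[
    [0,0,0],
    [0,0,0],
    [0,0,0],
    [0,0,0],
    [0,0,0.02],
    [0,0,0.06],
    [0,0,0.1],
    [-0.005,0.03,0.1],
    [-0.01,0.08,0.1],
    [-0.01,0.13,0.1],
    [-0.01,0.18,0.1],
    [-0.01,0.22,0.1],
  ],
  yaw=[0,0,0,0,0,0,0,0.17,0.34,0.51,0.68,0.85],
  hand=0.75,
)

```text
clock: 17.0
eef_pos: [613.7, -19.5, 129.7]
eef_rot: [3.14, -0.001, 0.826]
wrist_force: [0.4, -0.7, 0.2]
finger_gap: 70.3
finger_force: 0.0
```

```bash
python3 - <<'E'
from h import *
c=snap('side','s5'); t=snap('top','t5')
a=cv2.imread('pics/s5.png')[130:315,190:360]; a=cv2.resize(a,None,fx=3.2,fy=3.2,interpolation=2); cv2.imwrite('pics/c5.png',a)
e=telemetry.read_state(); print(e['eef_pos'],e['eef_rot'],e['finger_gap'])
for cc,r in((c,(235,305,230,360)),(t,(175,275,325,358))):
    h=cv2.cvtColor(cc['pixels'],cv2.COLOR_RGB2HSV); m=(((h[...,0]<11)|(h[...,0]>172))&(h[...,1]>110)&(h[...,2]>70)).astype(np.uint8)
    q=np.zeros_like(m); q[r[0]:r[1],r[2]:r[3]]=m[r[0]:r[1],r[2]:r[3]]
    for k in cv2.findContours(q,0,1)[0]:
        if cv2.contourArea(k)>60: print(cv2.boundingRect(k),cv2.minAreaRect(np.array([onplane(cc,u,v,52)[:2] for u,v in k[:,0]],np.float32)))
E
```

```text
[613.78807654 -17.95607066 129.65870222] [ 3.14054488e+00 -1.33892819e-03  8.27667144e-01] 70.31953929047454
(251, 271, 27, 20) ((443.5618591308594, -238.3173370361328), (48.396644592285156, 59.25373458862305), 86.92630004882812)
(283, 260, 27, 21) ((534.7764282226562, -243.16651916503906), (52.851715087890625, 61.71308517456055), 89.77964782714844)
(312, 250, 28, 21) ((623.7071533203125, -244.78250122070312), (53.65595245361328, 64.32779693603516), 88.04324340820312)
(332, 241, 17, 22) ((440.3450012207031, -235.4696807861328), (45.30293273925781, 59.03406524658203), 85.80567932128906)
(334, 211, 16, 20) ((532.1006469726562, -237.56265258789062), (58.48224639892578, 45.00876235961914), 0.9806904196739197)
(335, 182, 16, 20) ((621.1700439453125, -240.38673400878906), (45.19483184814453, 59.83988571166992), 87.11610412597656)
```

View pics/c5.png

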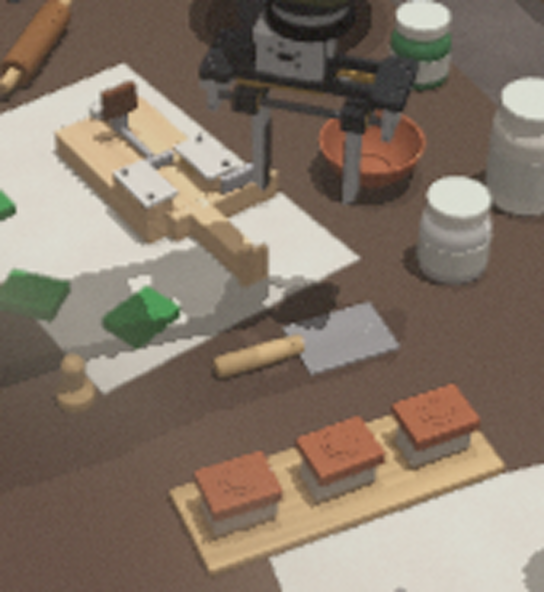

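The tile sits flat at the right end, 90 mm from its neighbour and parallel to it. Both views put its centre within 3 mm of the prop's. Now to shut the gate.

Call:
play_rows(
  translation=[
    [0.005,0.025,0],
    [0.01,0.05,0],
    [0.015,0.08,0],
    [0.02,0.11,0],
    [0.029,0.147,0],
    [0.029,0.147,0],
    [0.029,0.147,-0.01],
    [0.029,0.147,-0.035],
    [0.029,0.147,-0.06],
    [0.029,0.147,-0.069],
    [0.029,0.147,-0.069],
  ],
  yaw=[0.17,0.34,0.51,0.68,0.85,0.928,0.928,0.928,0.928,0.928,0.928],
  hand=0.35,
  force=8,
)

```text
clock: 18.48
eef_pos: [642.6, 125.1, 58.9]
eef_rot: [-3.141, 0.0, 1.746]
wrist_force: [-0.6, -0.5, 0.5]
finger_gap: 32.7
finger_force: 0.0
```

Call:
play_rows(
  translation=[
    [0,0,0],
    [0,0,0],
    [0,0,0],
    [0,0,0],
  ],
  yaw=[0,0,0,0],
  hand=0.0,
)

```text
clock: 18.98
eef_pos: [642.0, 125.4, 59.7]
eef_rot: [-3.14, 0.0, 1.748]
wrist_force: [-8.4, -1.6, 6.7]
finger_gap: 15.7
finger_force: 8.0
```

Call:
play_rows(
  translation=[
    [-0.01,-0.002,0],
    [-0.02,-0.0035,0],
    [-0.03,-0.005,0],
    [-0.04,-0.007,0],
    [-0.049,-0.0085,0],
    [-0.054,-0.0095,0],
    [-0.058,-0.0102,0],
    [-0.059,-0.0104,0],
    [-0.059,-0.0104,0],
  ],
  yaw=[0,0,0,0,0,0,0,0,0],
)

```text
clock: 20.1
eef_pos: [584.5, 115.3, 59.8]
eef_rot: [3.138, 0.0, 1.748]
wrist_force: [8.5, 2.0, 1.4]
finger_gap: 15.6
finger_force: 8.0
```

The gate is against its shut stop. Release, lift and check.

Call:
play_rows(
  translation=[
    [0,0,0],
    [0,0,0],
    [0,0,0],
    [0,0,0.03],
    [0,0,0.08],
    [-0.03,0,0.13],
    [-0.08,0.03,0.14],
    [-0.12,0.08,0.14],
    [-0.14,0.13,0.14],
    [-0.14,0.13,0.14],
  ],
  yaw=[0,0,0,0,0,0,0,0,0,0],
  hand=0.35,
)

```text
clock: 21.35
eef_pos: [442.0, 247.6, 199.1]
eef_rot: [3.142, -0.0, 1.752]
wrist_force: [-0.8, -0.0, -0.6]
finger_gap: 32.8
finger_force: 0.0
```

```bash
python3 - <<'E'
from h import *
c=snap('side','s6')
a=cv2.imread('pics/s6.png')[130:315,190:360]; a=cv2.resize(a,None,fx=3.2,fy=3.2,interpolation=2); cv2.imwrite('pics/c6.png',a)
E
```

```text
(no output)
```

View pics/c6.png

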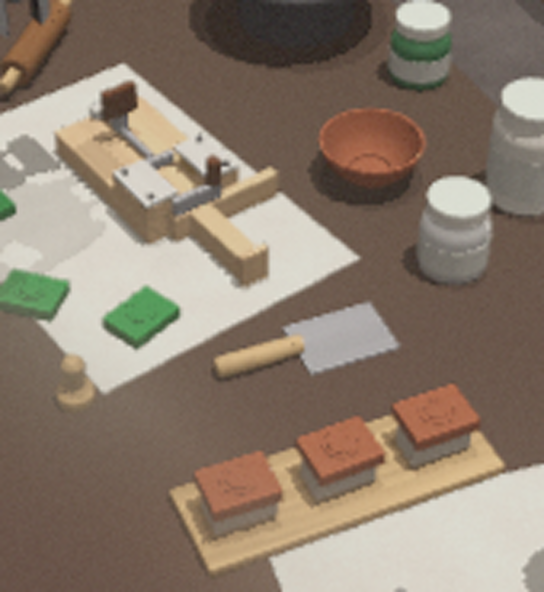

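The gate is shut (knob at (214,170)), the ejector is at rest (118,100), and the tile is on its prop (435,415). Nothing else has moved.

```bash
python3 -c "
from cell import manip; print(manip.sign_off())"
```

```text
the job is handed in; nothing more can be done
None
```

I ejected the tile and laid it flat on the free prop, within about 3 mm of centre by my camera measurements. The ejector is back at rest, the gate is shut and the job is handed in, but the hand-in gave no verdict.

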